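# Fit the carrier plate on the ink mixer's five studs

### The job

Fit the loose round carrier plate to the ink mixer: lift it by its handle, set it over the mixer's centre pin, and turn it gently by feel until all five holes line up with the studs and it slides down fully home, flat on the flange, then let go. Press lightly: never push the plate on the stud ends, or on any other part of the mixer, with more than 60 N. Leave the ink jar and the brush where they are.

Things in the scene. Friction and masses are not known exactly. Their poses are not given: they have to be found in the camera images.
- plate: loose carrier plate: aluminium disc, 136 mm across, 10 mm thick, 0.45 kg, lying flat. Origin: centre of its underside; z up. Five 11 mm through holes stand 72 degrees apart on a 45 mm radius, the first on its +x axis. Below, a blind centre bore, 26 mm wide, 29 mm deep, runs up into a round boss (50 mm across, top 34 mm above the underside) that carries the handle
- plate_grip (a point): middle of the plate's black bar handle, the place to grip, on the plate's axis 54 mm above its underside; the bar is 50 mm long along the plate's x, 22 mm thick along its y, and stands on the boss from 34 to 75 mm above the underside
- mixer: bench ink mixer, fixed: grey housing 170 x 170 mm on black feet, dial and switch on its front (-x). Origin: on the table below its centre, z up. On top, on the vertical axis through the origin, a dark round flange, 124 mm across, its flat top 72 mm above the table. A plate with its underside 72 mm above the table is home
- flange (a point): centre of the flange's flat top. Five studs (8 mm thick, coned to 4.4 mm over the last 4 mm) stand 14 mm above it, 72 degrees apart on a 45 mm radius, at ANY angle, which is not reported (not the housing's): see it or feel for it. A brake holds the flange with about 0.9 Nm: a plate pressed lightly slides over the stud ends, pressed hard it drags the flange round
- pin_tip (a point): upper end of the centre pin: 23 mm in diameter, coned to 13 mm over its last 7 mm, its end 26 mm above the flange. It enters the plate's bore before the studs touch, and centres the plate while that rests on the stud ends (underside 86 mm above the table)
- ink_jar: bystander: small jar with a black lid, 55 mm across and 55 mm tall; origin at the centre of its underside
- brush: bystander: flat paint brush lying on the table between plate and mixer, 31 x 178 x 12 mm, its length along its own y; origin at the centre of its underside

How it is judged:
On the way, in this order (a step that is already met when the one before it is completed fails the run):
1. the plate is lifted off the table (height (world z) of plate above 0.05 m), for 0.1 s.
2. the plate is over the mixer's centre pin (horizontal distance between plate and mixer below 0.005 m and z of plate in the frame of mixer below 0.094 m), for 0.05 s.
At the end, for the whole second after the job is handed in: the plate is on the five studs and fully home: its underside within 1.5 mm of the flange top, centred on the pin within 3 mm, level within 0.03 rad, at rest (z of plate in the frame of mixer between 0.069 and 0.0735 m and horizontal distance between plate and mixer below 0.003 m and angle between plate's own z axis and vertical below 0.03 rad and linear speed of plate below 0.01 m/s and angular speed of plate below 0.1 rad/s); the robot touches nothing.
It fails at once if the plate, not yet home (more than 4 mm above the flange or off the pin), is pushed against the mixer with more than 60 N (contact force between plate and mixer above 60 N and (z of plate in the frame of mixer above 0.076 m or horizontal distance between plate and mixer above 0.005 m)).
It fails at once if the ink jar or the brush is pushed more than 30 mm away (distance of any of ink_jar, brush from where it was at the start of the episode above 0.03 m).
It also fails if it takes over 67 s, if anything falls off the work surface, if the arm or the gripper's body presses on something with over 40 N, if the wrist force passes 120 N, or if a joint passes its speed limit or range.

### The arm

A 7-joint arm with a two-finger parallel gripper is mounted at the origin on the work surface; the furniture and walls round the work are solid. World frame = base frame: x ahead of the robot, y to its left, z up, the work surface at z = 0. Lengths are in m, angles in rad, forces in N, time in s.
With the tool pointing down it reaches from about 0.425 to 0.925 m from the base axis. Payload 6.8 kg.
Tool frame: the origin (TCP) lies on the centre line of the jaws, within the pads' length; the fingertips stand 17 mm ahead of it and the grasp point (between the pads) lies 2 mm behind it (nose_length is the distance from the TCP to the fingertips, in m); z points along the fingers, x is the direction in which the jaws open and shut, and the axes are right-handed (so a half turn about z gives the same grasp; the last joint's range is limited). The gripper opens to 85 mm and grips with 20 to 120 N. Pads are 22 mm wide; open, the fingers measure 114 mm over their backs; the gripper's body (76 mm by 85 mm) begins 54 mm behind the grasp point. The pads swing forward as they close: fully open they stand 13 mm farther back than shut.
Start: joints at [1.031, 0.477, 0.022, 1.555, -0.011, 1.109, -0.083], TCP at [0.283, -0.613, 0.248] pointing down, gripper open.
Joint ranges: [-2.96, 2.96], [-0.34, 2.1], [-1.41, 1.46], [0.24, 2.44], [-1.37, 4.51], [0.17, 1.92], [-2.96, 2.96]. Speed limits (rad/s): [2.39, 2.39, 3.14, 3.14, 3.14, 3.14, 3.14].

### API

Orientations are given as a unit quaternion [w, x, y, z].
In Python, from station import * gives the robot as it stands.
- The arm moves only by the tool send_rows, never from a script. Its argument "commands" is a list of rows, each an object with "translation": the shift along the tool's x, y, z in m, a list of three; "rot": the turn, a rotation vector about the tool's x, y, z in degrees, a list of three; "grip": the finger opening in m, from 0 to 0.0854. In form: [{"translation": [tx, ty, tz], "rot": [rx, ry, rz], "grip": grip}, ...]. A call has exactly 5 rows; each row shifts and turns the commanded pose from where the row before left it, along the tool's axes as they then stand; what a row does not reach is not made up. A row lasts 1/12 s, in which the tool goes at most 41.7 mm and 7.16 degrees, less where a joint would pass 70% of its speed; a pose out of reach is approached as far as the arm can. A call with a gripper value outside its range is refused whole. The fingers move at their own pace and stop on an object; "force" is the grip in N (left out, the last holds). Time passes only in rows, so rows that do not move let the fingers close, or fill a call up. It gives the time, the measured TCP pose, the force and the opening at its end, in the units of the state.
- get_obs(): the state, without advancing time (a new reading comes with each control period).
- read_camera(name): name is "scene" or "top"; returns a dict with "pixels" (400x640x3 uint8, red, green, blue), "depth" (400x640 float32, m along the optical axis (not along the pixel's ray), 0 where there is no reading), "mtx" (3x3 intrinsics, pixels), "extrinsics" (4x4, takes a point from camera to world coordinates). Camera axes: x right, y up, looking along -z (the intrinsics and any distortion apply to the point x, -y, -z); pixel columns grow to the right and rows downward; lengths in m; the calibration is good to about 2 mm. A picture is of the moment at which its call begins.
- hand_in(): hands the job in, once; it reports no verdict.
The state is a dict: "t": time; "q": joint angles; "joint_vel": joint speeds; "joint_torque": joint torques, N m; "eef_pos": TCP position; "tool_rot": TCP orientation; "contact_force": force on the tool from outside, world axes, zero at the start; "torque": the same for the moment, N m; "gripper_width": opening from 0.0 (shut) to 1.0 (fully open).
Only numpy, scipy, OpenCV 4.12 (cv2) and the standard library are available. Lean on these libraries where they do the work, as an engineer would, in place of code of your own. Each camera call takes 0.05 s, during which the arm holds its last target.

## Working session

There is one attempt and no reset: what is moved stays moved. The work goes in short steps, Python scripts to look and compute and a tool call to move; the robot and the scene stay as the last step left them, time stands still between calls to the robot, and variables do not carry over. Pictures are saved under pics/ and viewed, and the job is handed in when it is done.

Besides the shell and the picture viewer there is one more tool, called after "Emit:" as name([rows], argument=value, ...), one row to a line, values as JSON. send_rows: Moves the arm, as the interface text tells. Its arguments: {"type":"object","properties":{"commands":{"type":"array","items":{"type":"object","properties":{"translation":{"type":"array","items":{"type":"number"}},"rot":{"type":"array","items":{"type":"number"}},"grip":{"type":"number"}}}},"force":{"type":"number"}},"required":["commands"]}

```bash
ls; mkdir -p pics; python3 - <<'E'
from station import *
import cv2,numpy as np
print(get_obs())
for n in ["scene","top"]:
    c=read_camera(n); cv2.imwrite(f"pics/{n}0.png",c["pixels"][:,:,::-1]); np.savez(f"{n}0.npz",**c); print(n,c["mtx"],c["extrinsics"])
E
```

```text
pics
{'t': 0.0, 'q': array([ 1.03090598,  0.47779366,  0.0223296 ,  1.55647573, -0.01149725,
        1.10930544, -0.08308094]), 'joint_vel': array([-0.00127708,  0.00029329,  0.00026067,  0.00193751, -0.00019808,
        0.00127296, -0.00036499]), 'joint_torque': array([-1.09996501e-03, -5.96448040e+01,  1.60743713e+00, -2.81195194e+01,
        1.23511639e-02,  9.44337604e-03,  2.14606445e-05]), 'eef_pos': array([ 0.28223691, -0.61252742,  0.24731957]), 'tool_rot': array([-4.41294659e-04,  8.42182366e-01, -5.39191991e-01, -8.15293829e-04]), 'contact_force': array([ 0.322621  , -0.17777769,  0.2101492 ]), 'torque': array([ 0.0365213 , -0.0502393 ,  0.02105133]), 'gripper_width': 1.003272499716567}
scene [[410.73796081   0.         321.82118532]
 [  0.         410.73796081 201.28839822]
 [  0.           0.           1.        ]] [[-0.62217651  0.55192928 -0.55522109  0.13437009]
 [-0.78287536 -0.44008148  0.43981185  0.38181576]
 [-0.00159748  0.70830951  0.70590019  0.67537344]
 [ 0.          0.          0.          1.        ]]
top [[396.34109167   0.         319.23271993]
 [  0.         396.34109167 194.79824799]
 [  0.           0.           1.        ]] [[ 3.28571515e-03  9.86157868e-01 -1.65776545e-01  4.73558943e-01]
 [-9.99423038e-01 -2.36578100e-03 -3.38820727e-02  8.86264284e-04]
 [-3.38052636e-02  1.65792225e-01  9.85581119e-01  9.51374275e-01]
 [ 0.00000000e+00  0.00000000e+00  0.00000000e+00  1.00000000e+00]]
```

View pics/scene0.png

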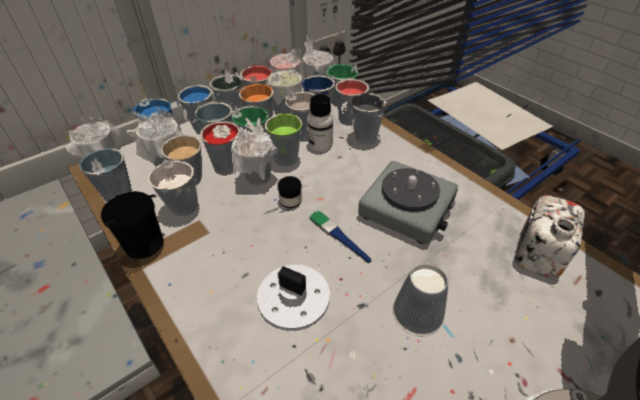

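View pics/top0.png

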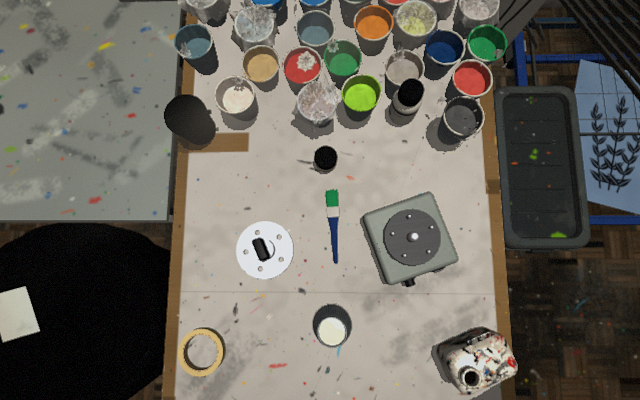

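The top view shows the plate near (264,250), the mixer flange near (412,237), the jar at (325,158) and the brush around (332,225). Next I'll segment these and compute positions.

```bash
cat > h.py <<'E'
import numpy as np,cv2
def load(n): return dict(np.load(n+".npz"))
def world(c,u,v,d):
    K=c["mtx"]; x=(u-K[0,2])/K[0,0]*d; y=(v-K[1,2])/K[1,1]*d
    p=np.stack([x,-y,-d,np.ones_like(d)],-1); return (p@c["extrinsics"].T)[...,:3]
def cloud(c):
    v,u=np.mgrid[0:400,0:640].astype(float); return world(c,u,v,c["depth"].astype(float))
def proj(c,P):
    P=np.atleast_2d(P); q=(np.c_[P,np.ones(len(P))]@np.linalg.inv(c["extrinsics"]).T)
    K=c["mtx"]; return np.c_[K[0,0]*q[:,0]/-q[:,2]+K[0,2], K[1,1]*-q[:,1]/-q[:,2]+K[1,2]]
def ray(c,u,v,z):
    a=c["extrinsics"][:3,3]; b=world(c,np.float64(u),np.float64(v),np.float64(1.)); t=(z-a[2])/(b[2]-a[2]); return a+t*(b-a)
E
python3 - <<'E'
from h import *
t=load("top0"); s=load("scene0")
for n,c,boxes in [("top",t,[(225,210,80,80),(350,185,115,105)]),("scene",s,[(250,255,90,80),(350,150,115,95)])]:
    for i,(x,y,w,h) in enumerate(boxes):
        im=cv2.resize(c["pixels"][y:y+h,x:x+w,::-1],None,fx=6,fy=6,interpolation=cv2.INTER_CUBIC)[:600]
        cv2.imwrite(f"pics/{n}_c{i}.png",im)
    P=cloud(c)
    for nm,(u0,v0,ww) in ({"plate":(264,250,35),"mix":(412,237,55),"jar":(325,158,14),"brush":(332,225,42)} if n=="top" else {"plate":(292,295,45),"mix":(410,190,60)}).items():
        p=P[max(0,v0-ww):v0+ww,u0-ww:u0+ww].reshape(-1,3)
        hh,e=np.histogram(p[:,2],bins=np.arange(-.01,.12,.004)); print(n,nm,{round(float(a),3):int(b) for a,b in zip(e,hh) if b>20})
E
```

```text
top plate {-0.006: 86, -0.002: 1660, 0.002: 596, 0.006: 583, 0.01: 1472, 0.014: 71, 0.03: 44, 0.034: 84, 0.07: 61, 0.074: 147}
top mix {-0.006: 214, -0.002: 4226, 0.002: 1722, 0.038: 37, 0.042: 77, 0.046: 124, 0.05: 359, 0.054: 2078, 0.058: 619, 0.066: 71, 0.07: 1682, 0.074: 594, 0.082: 48, 0.09: 25, 0.094: 36, 0.098: 29}
top jar {-0.002: 190, 0.002: 87, 0.05: 51, 0.054: 299, 0.058: 63}
top brush {-0.006: 203, -0.002: 4206, 0.002: 1639, 0.006: 170, 0.01: 445, 0.014: 107, 0.046: 21, 0.05: 62, 0.054: 103, 0.058: 24}
scene plate {-0.006: 887, -0.002: 3508, 0.002: 141, 0.006: 2164, 0.01: 509, 0.014: 30, 0.018: 32, 0.022: 36, 0.026: 29, 0.03: 143, 0.034: 34, 0.038: 29, 0.042: 42, 0.046: 31, 0.05: 37, 0.054: 31, 0.058: 38, 0.062: 37, 0.066: 49, 0.07: 181, 0.074: 86}
scene mix {-0.006: 1239, -0.002: 6118, 0.002: 107, 0.006: 76, 0.01: 75, 0.014: 90, 0.018: 130, 0.022: 129, 0.026: 140, 0.03: 150, 0.034: 166, 0.038: 181, 0.042: 197, 0.046: 234, 0.05: 685, 0.054: 1368, 0.058: 41, 0.062: 64, 0.066: 293, 0.07: 1303, 0.074: 46, 0.078: 47, 0.082: 51, 0.094: 34}
```

```bash
python3 - <<'E'
import cv2,numpy as np
a=[cv2.resize(cv2.imread(f"pics/{n}_c{i}.png"),(400,300)if 0 else None,fx=.58,fy=.58) for n in("top","scene") for i in(0,1)]
H=max(x.shape[0] for x in a);W=max(x.shape[1] for x in a)
a=[cv2.copyMakeBorder(x,0,H-x.shape[0],0,W-x.shape[1],cv2.BORDER_CONSTANT) for x in a]
m=np.vstack([np.hstack(a[:2]),np.hstack(a[2:])]);f=min(800/m.shape[1],600/m.shape[0],1);cv2.imwrite("pics/m0.png",cv2.resize(m,None,fx=f,fy=f));print(m.shape)
E
```

```text
(696, 800, 3)
```

View pics/m0.png

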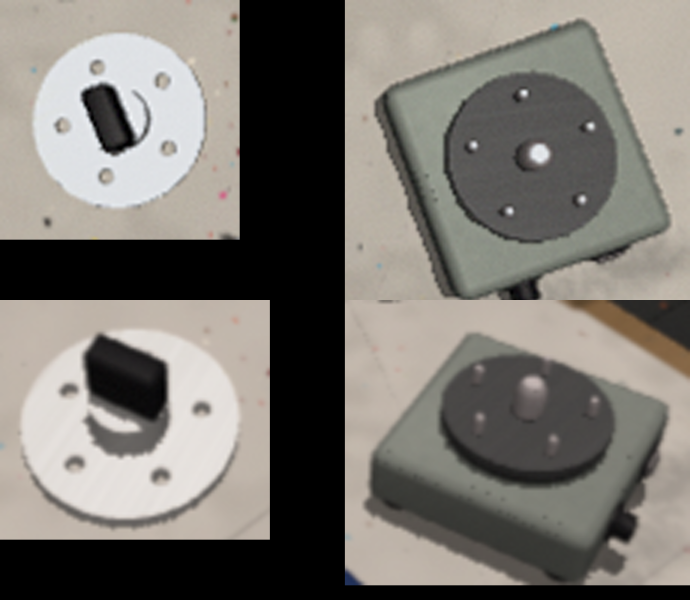

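```bash
cat > m.py <<'E'
from h import *
from scipy.optimize import least_squares
def pent(pts,rad=.045):
    pts=np.array(pts)[:,:2]
    def f(p):
        r=[]
        for q in pts:
            k=np.round((np.arctan2(q[1]-p[1],q[0]-p[0])-p[2])/(2*np.pi/5)); a=p[2]+k*2*np.pi/5
            r+=list(q-p[:2]-rad*np.array([np.cos(a),np.sin(a)]))
        return r
    best=min((least_squares(f,[*pts.mean(0),a]) for a in np.radians([0,24,48])),key=lambda s:s.cost)
    x=best.x; return x[0],x[1],np.degrees(x[2])%72,np.sqrt(2*best.cost/len(pts))
def refine(c,pt,dark,r=4):
    g=cv2.cvtColor(c["pixels"],cv2.COLOR_RGB2GRAY).astype(float); u,v=np.round(pt).astype(int)
    w=g[v-r:v+r+1,u-r:u+r+1]; b=np.median(w); w=(b-w if dark else w-b); w=np.where(w>.35*w.max(),w,0)
    V,U=np.mgrid[v-r:v+r+1,u-r:u+r+1]; return (w*U).sum()/w.sum(),(w*V).sum()/w.sum()
E
python3 - <<'E'
from m import *
t=load("top0"); s=load("scene0")
H=np.array
jobs=[("plate",t,H([(97,67),(162,80),(168,148),(106,176),(62,125)])/3+[225,210],.0085,True),
("plate",s,H([(69,390),(201,408),(161,475),(75,464)])/3+[250,155],.0075,True),
("studs",t,H([(177,95),(245,127),(236,200),(163,211),(128,146)])/3+[350,185],.085,False),
("studs",s,H([(134,372),(201,372+30),(208,438),(134,420),(249,402)])[[0,2,3,4]]/3+[350,50],.083,False)]
for n,c,p,z,d in jobs:
    q=H([refine(c,x,d,3) for x in p]); W=H([ray(c,*x,z) for x in q])
    print(n,np.round(q-p,1).tolist(),np.round(pent(W),4), "unrefined",np.round(pent([ray(c,*x,z) for x in p]),4))
for nm,c in(("top",t),("scene",s)):
    P=cloud(c);r,g,b=[c["pixels"][...,i].astype(int) for i in range(3)]
    bar=(P[...,2]>.066)&(P[...,2]<.085)&(P[...,1]>.05)&(P[...,1]<.25)&(P[...,0]>.3)&(P[...,0]<.6)&(g<60)
    q=P[bar][:,:2].astype(np.float32); print(nm,"bar",len(q),cv2.minAreaRect(q),"z",np.median(P[bar][:,2]))
    near=lambda x,y,rad:np.hypot(P[...,0]-x,P[...,1]-y)<rad
    cx,cy=.49,-.2
    if nm=="top":
        pl=(P[...,2]>.005)&(P[...,2]<.015)&(P[...,1]>.03)&(P[...,1]<.3)&(P[...,0]<.55)&(r>150); q=P[pl]
        print("disc circ",cv2.minEnclosingCircle(q[:,:2].astype(np.float32)),q[:,2].mean())
    fl=(P[...,2]>.066)&(P[...,2]<.077)&(P[...,1]<-.08)&(P[...,1]>-.4)&(P[...,0]>.3)&(P[...,0]<.65)
    q=P[fl];print(nm,"flange",cv2.minEnclosingCircle(q[:,:2].astype(np.float32)),np.median(q[:,2]))
    pin=(P[...,2]>.09)&(P[...,2]<.105)&(P[...,1]<-.08)&(P[...,1]>-.4)&(P[...,0]>.3)&(P[...,0]<.65);print("pin",P[pin].mean(0),pin.sum())
    jr=P[(P[...,2]>.045)&(P[...,2]<.065)&(P[...,1]<.1)&(P[...,1]>-.1)&(P[...,0]<.75)&(P[...,0]>.35)];print("jar",np.median(jr,0))
E
```

```text
plate [[-1.0, -0.6], [-0.8, -0.7], [-0.3, -0.8], [-1.3, -0.8], [-1.6, -0.3]] [5.02100e-01 1.64700e-01 2.46024e+01 1.30000e-03] unrefined [5.00600e-01 1.62300e-01 2.43513e+01 3.00000e-04]
plate [[-0.6, -0.7], [-0.1, -0.5], [-0.7, -0.5], [-0.3, -1.2]] [5.01100e-01 1.61000e-01 2.42275e+01 4.00000e-04] unrefined [4.99400e-01 1.61300e-01 2.46969e+01 3.00000e-04]
studs [[0.4, -1.2], [-0.1, -0.7], [-0.1, -0.7], [0.3, -0.6], [-0.1, -0.9]] [ 5.2840e-01 -1.7320e-01  8.9291e+00  3.0000e-04] unrefined [ 5.2660e-01 -1.7300e-01  9.1743e+00  5.0000e-04]
studs [[-0.4, -1.8], [-0.2, -0.1], [-0.0, -1.2], [-0.2, -1.1]] [ 5.2740e-01 -1.7520e-01  9.4257e+00  4.0000e-04] unrefined [ 5.24900e-01 -1.72900e-01  1.03327e+01  1.70000e-03]
top bar 203 ((0.5013294816017151, 0.1617024838924408), (0.04792217165231705, 0.021549737080931664), 23.20560646057129) z 0.07550297010023876
disc circ ((0.3657032251358032, 0.15813206136226654), 0.21928948163986206) 0.010599006603875914
top flange ((0.4491322636604309, -0.2318444550037384), 0.16035212576389313) 0.07287713384067723
pin [ 0.35984566 -0.28257024  0.0998801 ] 414
jar [ 0.58221343 -0.004708    0.05586035]
scene bar 288 ((0.4968281388282776, 0.1634065955877304), (0.04559055343270302, 0.019997544586658478), 23.925823211669922) z 0.07322956349350568
scene flange ((0.4505438208580017, -0.2337377667427063), 0.15926328301429749) 0.07104610733563965
pin [ 0.35622767 -0.28066526  0.09985459] 281
jar [ 0.57264227 -0.06933235  0.05366244]
```

```bash
cat > g.py <<'E'
# usage: python3 g.py x y z jawyaw_deg
import sys
from station import *
from m import *
from scipy.spatial.transform import Rotation as R
def st():
    o=get_obs(); w,x,y,z=o["tool_rot"]; r=R.from_quat([x,y,z,w]); return o,r
if __name__=="__main__":
    o,r=st(); M=r.as_matrix(); yaw=np.degrees(np.arctan2(M[1,0],M[0,0]))
    print("t",round(o["t"],2),"pos",np.round(o["eef_pos"],4),"yaw",round(yaw,2),"tilt",np.round(M[:2,2],4),"F",np.round(o["contact_force"],1),"T",np.round(o["torque"],2),"w",round(o["gripper_width"]*.0854,4))
    if len(sys.argv)>1:
        tx,ty,tz,ya=map(float,sys.argv[1:5]); d=M.T@(np.array([tx,ty,tz])-o["eef_pos"])
        a=np.radians(ya); G=np.array([[np.cos(a),np.sin(a),0],[np.sin(a),-np.cos(a),0],[0,0,-1]])
        rv=np.degrees((r.inv()*R.from_matrix(G)).as_rotvec())
        print("d_tool",np.round(d,4),"rot",np.round(rv,2),"rows",np.linalg.norm(d)/.035,abs(rv).max()/6)
E
python3 - <<'E'
from m import *
t=load("top0");s=load("scene0")
for n,c,u,v,z in [("jar",t,325,158,.055),("brush tip",t,332,190,.01),("brush end",t,335,263,.01),("cup",t,332,330,.1)]: print(n,ray(c,u,v,z))
# flange disc by ellipse of dark pixels at z .072
for nm,c in(("top",t),("scene",s)):
    P=cloud(c); g=c["pixels"].max(2)
    m=((P[...,2]>.066)&(P[...,2]<.078)&(np.hypot(P[...,0]-.527,P[...,1]+.174)<.075)).astype(np.uint8)
    ct=max(cv2.findContours(m,0,2)[0],key=cv2.contourArea); e=cv2.fitEllipse(ct)
    W=np.array([ray(c,*p[0],.072) for p in ct])[:,:2]; print(nm,"flange",cv2.fitEllipse(W.astype(np.float32)*1000), )
    m=((P[...,2]>.003)&(P[...,2]<.017)&(np.hypot(P[...,0]-.501,P[...,1]-.162)<.08)).astype(np.uint8)
    ct=max(cv2.findContours(m,0,2)[0],key=cv2.contourArea)
    W=np.array([ray(c,*p[0],.01) for p in ct])[:,:2]; print(nm,"plate",cv2.fitEllipse(W.astype(np.float32)*1000))
E
python3 g.py .46 -.3 .25 -65.8
```

```text
jar [0.71124021 0.01854217 0.055     ]
brush tip [0.64356257 0.00247248 0.01      ]
brush end [ 0.47004614 -0.00418465  0.01      ]
cup [0.33439759 0.00292229 0.1       ]
top flange ((528.5260620117188, -172.91448974609375), (121.71992492675781, 122.38876342773438), 16.207744598388672)
top plate ((501.95721435546875, 162.04824829101562), (136.30528259277344, 137.68988037109375), 44.7409782409668)
scene flange ((524.0029907226562, -168.85287475585938), (122.71710968017578, 123.33740234375), 156.1680450439453)
scene plate ((496.9362487792969, 164.0445556640625), (131.29331970214844, 133.63424682617188), 126.20348358154297)
t 0.1 pos [ 0.2823 -0.6126  0.2474] yaw -65.26 tilt [-0.0008  0.0015] F [ 0.9 -0.2 -0.6] T [-0.01 -0.03  0.02] w 0.0856
d_tool [-0.2095 -0.2922 -0.0023] rot [0.01 0.1  0.54] rows 10.274227902703167 0.08979268177734996
```

Emit:
send_rows([
  {"translation": [-0.021, -0.0292, 0], "rot": [0, 0, 0.5], "grip": 0.0854},
  {"translation": [-0.021, -0.0292, 0], "rot": [0, 0, 0], "grip": 0.0854},
  {"translation": [-0.021, -0.0292, 0], "rot": [0, 0, 0], "grip": 0.0854},
  {"translation": [-0.021, -0.0292, 0], "rot": [0, 0, 0], "grip": 0.0854},
  {"translation": [-0.021, -0.0292, 0], "rot": [0, 0, 0], "grip": 0.0854},
])

```text
t: 0.52
eef_pos: [0.3726, -0.4554, 0.2479]
tool_rot: [-0.0, 0.84, -0.543, -0.0]
contact_force: [1.0, 0.9, -0.5]
gripper_width: 1.0
```

Emit:
send_rows([
  {"translation": [-0.021, -0.0292, 0], "rot": [0, 0, 0], "grip": 0.0854},
  {"translation": [-0.021, -0.0292, 0], "rot": [0, 0, 0], "grip": 0.0854},
  {"translation": [-0.021, -0.0292, 0], "rot": [0, 0, 0], "grip": 0.0854},
  {"translation": [-0.021, -0.0292, 0], "rot": [0, 0, 0], "grip": 0.0854},
  {"translation": [-0.021, -0.0292, 0], "rot": [0, 0, 0], "grip": 0.0854},
])

```text
t: 0.93
eef_pos: [0.4626, -0.2998, 0.2481]
tool_rot: [0.0, 0.84, -0.543, -0.0]
contact_force: [0.3, -0.3, 0.5]
gripper_width: 0.998
```

```bash
python3 g.py .501 .162 .15 -65.8
```

```text
t 0.93 pos [ 0.4626 -0.2998  0.2481] yaw -65.77 tilt [-0.0004  0.0001] F [ 0.3 -0.3  0.5] T [-0.04 -0.   -0.03] w 0.0852
d_tool [-0.4053 -0.2246  0.0981] rot [0.02 0.02 0.03] rows 13.533313728788835 0.005704503498050405
```

Emit:
send_rows([
  {"translation": [-0.027, -0.015, 0.0065], "rot": [0, 0, 0], "grip": 0.0854},
  {"translation": [-0.027, -0.015, 0.0065], "rot": [0, 0, 0], "grip": 0.0854},
  {"translation": [-0.027, -0.015, 0.0065], "rot": [0, 0, 0], "grip": 0.0854},
  {"translation": [-0.027, -0.015, 0.0065], "rot": [0, 0, 0], "grip": 0.0854},
  {"translation": [-0.027, -0.015, 0.0065], "rot": [0, 0, 0], "grip": 0.0854},
])

```text
t: 1.35
eef_pos: [0.4749, -0.1461, 0.2153]
tool_rot: [0.0, 0.84, -0.543, -0.0]
contact_force: [0.3, 0.2, -0.4]
gripper_width: 0.999
```

Emit:
send_rows([
  {"translation": [-0.027, -0.015, 0.0065], "rot": [0, 0, 0], "grip": 0.0854},
  {"translation": [-0.027, -0.015, 0.0065], "rot": [0, 0, 0], "grip": 0.0854},
  {"translation": [-0.027, -0.015, 0.0065], "rot": [0, 0, 0], "grip": 0.0854},
  {"translation": [-0.027, -0.015, 0.0065], "rot": [0, 0, 0], "grip": 0.0854},
  {"translation": [-0.027, -0.015, 0.0065], "rot": [0, 0, 0], "grip": 0.0854},
])

```text
t: 1.77
eef_pos: [0.4878, 0.0076, 0.1829]
tool_rot: [0.0, 0.84, -0.543, -0.0]
contact_force: [1.4, 0.3, -0.0]
gripper_width: 0.999
```

Emit:
send_rows([
  {"translation": [-0.027, -0.015, 0.0065], "rot": [0, 0, 0], "grip": 0.0854},
  {"translation": [-0.027, -0.015, 0.0065], "rot": [0, 0, 0], "grip": 0.0854},
  {"translation": [-0.027, -0.015, 0.0065], "rot": [0, 0, 0], "grip": 0.0854},
  {"translation": [-0.027, -0.015, 0.0065], "rot": [0, 0, 0], "grip": 0.0854},
  {"translation": [-0.027, -0.015, 0.0065], "rot": [0, 0, 0], "grip": 0.0854},
])

```text
t: 2.18
eef_pos: [0.5009, 0.1614, 0.1503]
tool_rot: [0.0, 0.84, -0.543, -0.0]
contact_force: [-0.0, -0.3, -0.1]
gripper_width: 1.0
```

```bash
python3 g.py .501 .162 .056 -65.8; python3 - <<'E'
from station import *
import cv2
a=read_camera("scene")["pixels"][200:400,180:400,::-1];b=read_camera("top")["pixels"][150:350,160:380,::-1]
import numpy as np
cv2.imwrite("pics/m1.png",cv2.resize(np.hstack([a,b]),(792,360)))
E
```

```text
t 2.18 pos [0.5009 0.1614 0.1503] yaw -65.78 tilt [-0.0004 -0.0002] F [-0.  -0.3 -0.1] T [ 0.   -0.07 -0.  ] w 0.0854
d_tool [-0.0005 -0.0004  0.0943] rot [ 0.03 -0.    0.02] rows 2.6934350498241186 0.004450469031162418
```

View pics/m1.png

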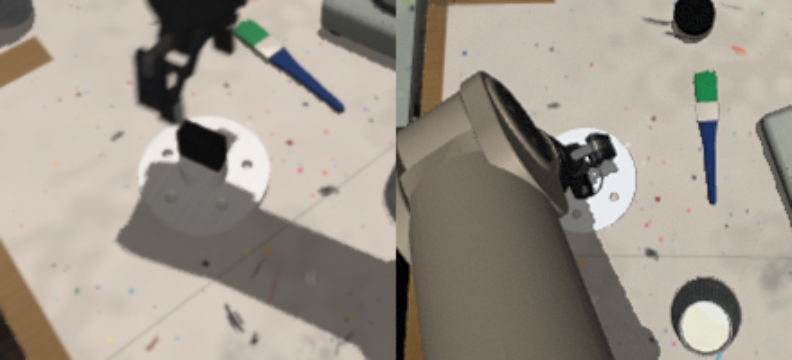

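Emit:
send_rows([
  {"translation": [0, 0, 0.03], "rot": [0, 0, 0], "grip": 0.0854},
  {"translation": [0, 0, 0.03], "rot": [0, 0, 0], "grip": 0.0854},
  {"translation": [0, 0, 0.024], "rot": [0, 0, 0], "grip": 0.0854},
  {"translation": [0, 0, 0.01], "rot": [0, 0, 0], "grip": 0.0854},
  {"translation": [0, 0, 0], "rot": [0, 0, 0], "grip": 0.06},
], force=80)

```text
t: 2.7
eef_pos: [0.4994, 0.159, 0.0546]
tool_rot: [0.002, 0.84, -0.543, -0.001]
contact_force: [-0.4, -0.0, 0.9]
gripper_width: 0.883
```

Emit:
send_rows([
  {"translation": [0, 0, 0], "rot": [0, 0, 0], "grip": 0.01},
  {"translation": [0, 0, 0], "rot": [0, 0, 0], "grip": 0.01},
  {"translation": [0, 0, 0], "rot": [0, 0, 0], "grip": 0.01},
  {"translation": [0, 0, 0], "rot": [0, 0, 0], "grip": 0.01},
  {"translation": [0, 0, 0], "rot": [0, 0, 0], "grip": 0.01},
])

```text
t: 3.12
eef_pos: [0.5022, 0.161, 0.0584]
tool_rot: [-0.001, 0.84, -0.543, 0.001]
contact_force: [-1.9, 0.6, 8.5]
gripper_width: 0.249
```

Emit:
send_rows([
  {"translation": [0, 0, 0], "rot": [0, 0, 0], "grip": 0.01},
  {"translation": [0, 0, 0], "rot": [0, 0, 0], "grip": 0.01},
  {"translation": [0, 0, 0], "rot": [0, 0, 0], "grip": 0.01},
  {"translation": [0, 0, 0], "rot": [0, 0, 0], "grip": 0.01},
  {"translation": [0, 0, 0], "rot": [0, 0, 0], "grip": 0.01},
])

```text
t: 3.53
eef_pos: [0.5022, 0.161, 0.0584]
tool_rot: [-0.001, 0.84, -0.543, 0.001]
contact_force: [-1.0, -0.1, 6.5]
gripper_width: 0.246
```

Emit:
send_rows([
  {"translation": [0, 0, -0.01], "rot": [0, 0, 0], "grip": 0.01},
  {"translation": [0, 0, -0.02], "rot": [0, 0, 0], "grip": 0.01},
  {"translation": [0, 0, -0.03], "rot": [0, 0, 0], "grip": 0.01},
  {"translation": [0, 0, -0.03], "rot": [0, 0, 0], "grip": 0.01},
  {"translation": [0, 0, -0.02], "rot": [0, 0, 0], "grip": 0.01},
], force=110)

```text
t: 3.95
eef_pos: [0.5013, 0.1601, 0.1696]
tool_rot: [-0.001, 0.84, -0.543, 0.001]
contact_force: [0.4, 0.6, -4.2]
gripper_width: 0.24
```

```bash
python3 g.py .526 -.05 .20 -80.8; python3 - <<'E'
from station import *
import cv2,numpy as np
a=read_camera("scene")["pixels"][200:400,180:400,::-1];b=read_camera("top")["pixels"][150:350,160:380,::-1]
cv2.imwrite("pics/m2.png",cv2.resize(np.hstack([a,b]),(792,360)))
E
```

```text
t 3.95 pos [0.5013 0.1601 0.1696] yaw -65.76 tilt [0.0015 0.0004] F [ 0.4  0.6 -4.2] T [ 0.02 -0.06  0.02] w 0.0205
d_tool [ 0.2017  0.0637 -0.0304] rot [-0.09 -0.   15.04] rows 6.105673618944259 2.5068120064108013
```

View pics/m2.png

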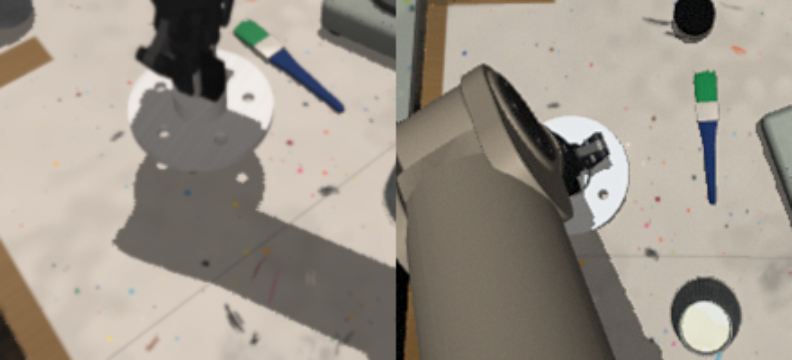

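```bash
python3 g.py .528 -.173 .18 -80.8
```

```text
t 4.05 pos [0.503  0.1608 0.1706] yaw -65.78 tilt [0.0064 0.002 ] F [ 1.6  0.2 -3.6] T [ 0.07 -0.11 -0.01] w 0.0208
d_tool [ 0.3146  0.1141 -0.0099] rot [-0.39  0.   15.02] rows 9.566239047858586 2.503476331139669
```

Emit:
send_rows([
  {"translation": [0.02, 0.007, -0.003], "rot": [0, 0, 0], "grip": 0.01},
  {"translation": [0.033, 0.012, -0.003], "rot": [0, 0, 0], "grip": 0.01},
  {"translation": [0.033, 0.012, -0.003], "rot": [0, 0, 0], "grip": 0.01},
  {"translation": [0.033, 0.012, -0.001], "rot": [0, 0, 0], "grip": 0.01},
  {"translation": [0.033, 0.012, 0], "rot": [0, 0, 0], "grip": 0.01},
])

```text
t: 4.47
eef_pos: [0.5121, -0.0029, 0.1757]
tool_rot: [0.001, 0.84, -0.543, -0.001]
contact_force: [0.4, -1.0, -4.8]
gripper_width: 0.243
```

Emit:
send_rows([
  {"translation": [0.033, 0.012, 0], "rot": [0, 0, 0], "grip": 0.01},
  {"translation": [0.033, 0.012, 0], "rot": [0, 0, 0], "grip": 0.01},
  {"translation": [0.033, 0.012, 0], "rot": [0, 0, 0], "grip": 0.01},
  {"translation": [0.033, 0.012, 0], "rot": [0, 0, 0], "grip": 0.01},
  {"translation": [0.02, 0.007, 0], "rot": [0, 0, 0], "grip": 0.01},
])

```text
t: 4.88
eef_pos: [0.5237, -0.167, 0.1751]
tool_rot: [0.002, 0.839, -0.545, -0.001]
contact_force: [0.6, -0.4, -5.4]
gripper_width: 0.24
```

Emit:
send_rows([
  {"translation": [0, 0, 0], "rot": [0, 0, 3], "grip": 0.01},
  {"translation": [0, 0, 0], "rot": [0, 0, 4], "grip": 0.01},
  {"translation": [0, 0, 0], "rot": [0, 0, 4], "grip": 0.01},
  {"translation": [0, 0, 0], "rot": [0, 0, 3], "grip": 0.01},
  {"translation": [0, 0, 0], "rot": [0, 0, 1], "grip": 0.01},
])

```text
t: 5.3
eef_pos: [0.5242, -0.1621, 0.1751]
tool_rot: [0.001, 0.761, -0.649, -0.001]
contact_force: [-0.1, 0.8, -4.9]
gripper_width: 0.243
```

```bash
python3 - <<'E'
from station import *
import cv2,numpy as np
for n in("scene","top"):
    c=read_camera(n); np.savez(n+"1.npz",**c)
    cv2.imwrite("pics/"+n+"3.png",c["pixels"][...,::-1])
E
python3 g.py .528 -.173 .16 -80.8
```

```text
t 5.4 pos [ 0.5247 -0.162   0.1756] yaw -80.71 tilt [-0.0024  0.0003] F [-0.6  0.3 -4.3] T [ 0.    0.   -0.04] w 0.0209
d_tool [ 0.0114 -0.0016  0.0156] rot [0.13 0.04 0.09] rows 0.553260793882489 0.021713249984469236
```

View pics/scene3.png

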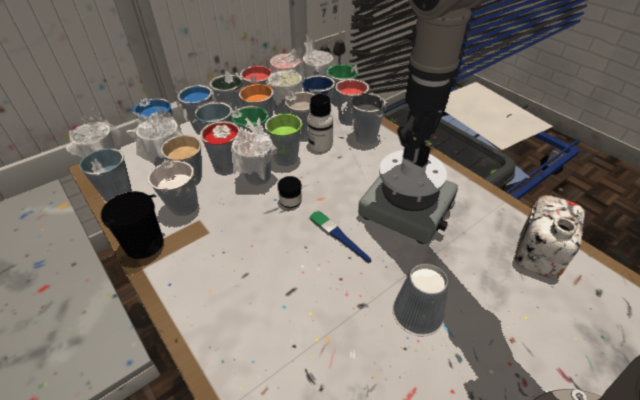

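View pics/top3.png

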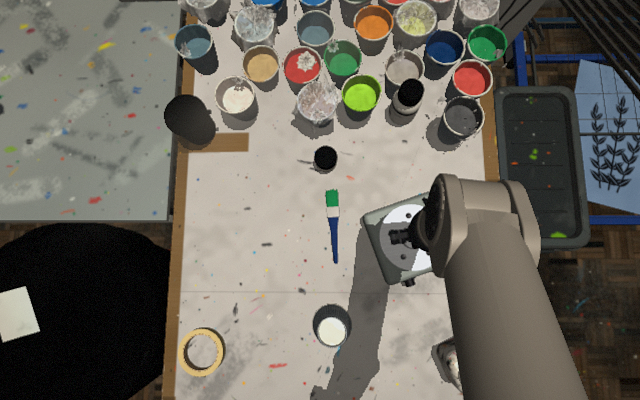

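```bash
python3 - <<'E'
from m import *
a=load("scene1");b=load("top1")
x=cv2.resize(a["pixels"][140:220,365:460,::-1],None,fx=6,fy=6,interpolation=cv2.INTER_CUBIC)
cv2.imwrite("pics/m4.png",x)
P=cloud(a);q=P[140:220,365:460].reshape(-1,3);q=q[(q[:,2]>.105)&(q[:,2]<.145)&(np.hypot(q[:,0]-.52,q[:,1]+.16)<.08)]
print(np.histogram(q[:,2],bins=np.arange(.105,.146,.004)))
E
```

```text
(array([   0,    0,   34,  119,  444, 1268,   40,   39,   35,   36]), array([0.105, 0.109, 0.113, 0.117, 0.121, 0.125, 0.129, 0.133, 0.137,
       0.141, 0.145]))
```

View pics/m4.png

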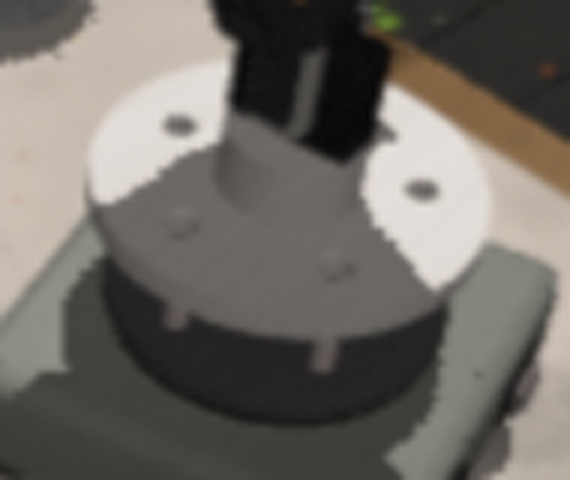

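```bash
python3 - <<'E'
from m import *
a=load("scene1")
p=np.array([(180,125),(183,229),(337,269),(422,190)])/6+[365,140]
for z in(.125,.127): print(pent([ray(a,*x,z) for x in p]))
E
python3 g.py .528 -.173 .16 -80.8
```

```text
(np.float64(0.5209418638176029), np.float64(-0.16341100517330806), np.float64(9.813510742383382), np.float64(0.0008570516558422182))
(np.float64(0.5195561768346489), np.float64(-0.1614658661525157), np.float64(9.813509115799764), np.float64(0.0008232162384445368))
t 5.4 pos [ 0.5247 -0.162   0.1756] yaw -80.71 tilt [-0.0024  0.0003] F [-0.6  0.3 -4.3] T [ 0.    0.   -0.04] w 0.0209
d_tool [ 0.0114 -0.0016  0.0156] rot [0.13 0.04 0.09] rows 0.553260793882489 0.021713249984469236
```

```bash
python3 g.py .5295 -.1735 .159 -81
```

```text
t 5.4 pos [ 0.5247 -0.162   0.1756] yaw -80.71 tilt [-0.0024  0.0003] F [-0.6  0.3 -4.3] T [ 0.    0.   -0.04] w 0.0209
d_tool [ 0.0121 -0.003   0.0166] rot [0.13 0.04 0.29] rows 0.5929389913124512 0.048880950881426834
```

Emit:
send_rows([
  {"translation": [0.006, -0.0015, 0], "rot": [0, 0, 0], "grip": 0.01},
  {"translation": [0.006, -0.0015, 0], "rot": [0, 0, 0], "grip": 0.01},
  {"translation": [0, 0, 0.005], "rot": [0, 0, 0], "grip": 0.01},
  {"translation": [0, 0, 0.006], "rot": [0, 0, 0], "grip": 0.01},
  {"translation": [0, 0, 0.005], "rot": [0, 0, 0], "grip": 0.01},
])

```text
t: 5.82
eef_pos: [0.5303, -0.1737, 0.1599]
tool_rot: [0.0, 0.762, -0.648, -0.0]
contact_force: [-0.4, 0.4, -4.5]
gripper_width: 0.243
```

```bash
python3 g.py .5295 -.1735 .151 -81
```

```text
t 5.82 pos [ 0.5303 -0.1737  0.1599] yaw -80.77 tilt [-0.0006  0.0002] F [-0.4  0.4 -4.5] T [-0.02  0.07 -0.  ] w 0.0207
d_tool [-0.0003  0.0007  0.0089] rot [0.03 0.02 0.23] rows 0.2561642153903432 0.038234216325007134
```

Emit:
send_rows([
  {"translation": [0, 0, 0.002], "rot": [0, 0, 0], "grip": 0.01},
  {"translation": [0, 0, 0.002], "rot": [0, 0, 0], "grip": 0.01},
  {"translation": [0, 0, 0.002], "rot": [0, 0, 0], "grip": 0.01},
  {"translation": [0, 0, 0.001], "rot": [0, 0, 0], "grip": 0.01},
  {"translation": [0, 0, 0], "rot": [0, 0, 0], "grip": 0.01},
])

```text
t: 6.23
eef_pos: [0.5305, -0.1735, 0.1537]
tool_rot: [0.0, 0.762, -0.648, -0.0]
contact_force: [-0.2, -0.2, -4.2]
gripper_width: 0.24
```

```bash
python3 g.py
```

```text
t 6.23 pos [ 0.5305 -0.1735  0.1537] yaw -80.75 tilt [-0.0002  0.    ] F [-0.2 -0.2 -4.2] T [-0.   -0.04 -0.02] w 0.0205
```

Underside at about 0.095 with no contact, so the pin seems to have entered the bore. I'll go down slowly.

Emit:
send_rows([
  {"translation": [0, 0, 0.001], "rot": [0, 0, 0], "grip": 0.01},
  {"translation": [0, 0, 0.001], "rot": [0, 0, 0], "grip": 0.01},
  {"translation": [0, 0, 0.001], "rot": [0, 0, 0], "grip": 0.01},
  {"translation": [0, 0, 0.001], "rot": [0, 0, 0], "grip": 0.01},
  {"translation": [0, 0, 0.001], "rot": [0, 0, 0], "grip": 0.01},
])

```text
t: 6.65
eef_pos: [0.5303, -0.1734, 0.149]
tool_rot: [0.0, 0.762, -0.648, -0.0]
contact_force: [-2.7, 1.4, -2.2]
gripper_width: 0.238
```

```bash
python3 g.py
```

```text
t 6.65 pos [ 0.5303 -0.1734  0.149 ] yaw -80.76 tilt [-0.0007  0.0002] F [-2.7  1.4 -2.2] T [0.35 0.84 0.02] w 0.0203
```

Emit:
send_rows([
  {"translation": [-0.0005, 0.0007, 0], "rot": [0, 0, 0], "grip": 0.01},
  {"translation": [-0.0005, 0.0007, 0], "rot": [0, 0, 0], "grip": 0.01},
  {"translation": [0, 0, 0], "rot": [0, 0, 0], "grip": 0.01},
  {"translation": [0, 0, 0.001], "rot": [0, 0, 0], "grip": 0.01},
  {"translation": [0, 0, 0.001], "rot": [0, 0, 0], "grip": 0.01},
])

```text
t: 7.07
eef_pos: [0.5292, -0.1729, 0.1468]
tool_rot: [-0.0, 0.762, -0.648, 0.0]
contact_force: [-0.6, 0.6, -5.0]
gripper_width: 0.238
```

```bash
python3 g.py
```

```text
t 7.07 pos [ 0.5292 -0.1729  0.1468] yaw -80.77 tilt [ 0.0005 -0.0002] F [-0.6  0.6 -5. ] T [-0.01  0.04 -0.  ] w 0.0203
```

Emit:
send_rows([
  {"translation": [0, 0, 0.001], "rot": [0, 0, 0], "grip": 0.01},
  {"translation": [0, 0, 0.001], "rot": [0, 0, 0], "grip": 0.01},
  {"translation": [0, 0, 0.001], "rot": [0, 0, 0], "grip": 0.01},
  {"translation": [0, 0, 0.0005], "rot": [0, 0, 0], "grip": 0.01},
  {"translation": [0, 0, 0], "rot": [0, 0, 0], "grip": 0.01},
])

```text
t: 7.48
eef_pos: [0.5289, -0.1728, 0.1431]
tool_rot: [0.0, 0.762, -0.648, -0.0]
contact_force: [0.7, -0.6, -4.2]
gripper_width: 0.239
```

```bash
python3 g.py
```

```text
t 7.48 pos [ 0.5289 -0.1728  0.1431] yaw -80.76 tilt [-0.0003  0.0001] F [ 0.7 -0.6 -4.2] T [ 0.   -0.01  0.02] w 0.0204
```

Emit:
send_rows([
  {"translation": [0, 0, 0.001], "rot": [0, 0, 0], "grip": 0.01},
  {"translation": [0, 0, 0.001], "rot": [0, 0, 0], "grip": 0.01},
  {"translation": [0, 0, 0.0005], "rot": [0, 0, 0], "grip": 0.01},
  {"translation": [0, 0, 0.0005], "rot": [0, 0, 0], "grip": 0.01},
  {"translation": [0, 0, 0], "rot": [0, 0, 0], "grip": 0.01},
])

```text
t: 7.9
eef_pos: [0.529, -0.1728, 0.1402]
tool_rot: [0.0, 0.762, -0.648, -0.0]
contact_force: [-0.7, -1.2, -4.6]
gripper_width: 0.242
```

```bash
python3 g.py
```

```text
t 7.9 pos [ 0.529  -0.1728  0.1402] yaw -80.76 tilt [-0.0001  0.0001] F [-0.7 -1.2 -4.6] T [0.03 0.02 0.03] w 0.0206
```

Emit:
send_rows([
  {"translation": [0, 0, 0.001], "rot": [0, 0, 0], "grip": 0.01},
  {"translation": [0, 0, 0.001], "rot": [0, 0, 0], "grip": 0.01},
  {"translation": [0, 0, 0.001], "rot": [0, 0, 0], "grip": 0.01},
  {"translation": [0, 0, 0.001], "rot": [0, 0, 0], "grip": 0.01},
  {"translation": [0, 0, 0], "rot": [0, 0, 0], "grip": 0.01},
])

```text
t: 8.32
eef_pos: [0.5289, -0.1728, 0.136]
tool_rot: [0.0, 0.762, -0.648, -0.0]
contact_force: [-0.1, -0.5, -3.7]
gripper_width: 0.245
```

```bash
python3 g.py
```

```text
t 8.32 pos [ 0.5289 -0.1728  0.136 ] yaw -80.77 tilt [-0.0004  0.0001] F [-0.1 -0.5 -3.7] T [ 0.02 -0.01 -0.02] w 0.0209
```

Emit:
send_rows([
  {"translation": [0, 0, 0.001], "rot": [0, 0, 0], "grip": 0.01},
  {"translation": [0, 0, 0.001], "rot": [0, 0, 0], "grip": 0.01},
  {"translation": [0, 0, 0.001], "rot": [0, 0, 0], "grip": 0.01},
  {"translation": [0, 0, 0.001], "rot": [0, 0, 0], "grip": 0.01},
  {"translation": [0, 0, 0.0005], "rot": [0, 0, 0], "grip": 0.01},
])

```text
t: 8.73
eef_pos: [0.5289, -0.1728, 0.1316]
tool_rot: [0.0, 0.762, -0.648, -0.0]
contact_force: [0.0, 0.6, -5.4]
gripper_width: 0.241
```

```bash
python3 g.py
```

```text
t 8.73 pos [ 0.5289 -0.1728  0.1316] yaw -80.76 tilt [-0.0002  0.    ] F [ 0.   0.6 -5.4] T [-0.07 -0.04  0.04] w 0.0206
```

Emit:
send_rows([
  {"translation": [0, 0, 0.0005], "rot": [0, 0, 0], "grip": 0.01},
  {"translation": [0, 0, 0.0005], "rot": [0, 0, 0], "grip": 0.01},
  {"translation": [0, 0, 0.0005], "rot": [0, 0, 0], "grip": 0.01},
  {"translation": [0, 0, 0], "rot": [0, 0, 0], "grip": 0.01},
  {"translation": [0, 0, 0], "rot": [0, 0, 0], "grip": 0.01},
])

```text
t: 9.15
eef_pos: [0.529, -0.1729, 0.1305]
tool_rot: [0.0, 0.762, -0.648, 0.0]
contact_force: [-1.7, 1.3, -0.7]
gripper_width: 0.241
```

```bash
python3 g.py
```

```text
t 9.15 pos [ 0.529  -0.1729  0.1305] yaw -80.76 tilt [ 0.     -0.0001] F [-1.7  1.3 -0.7] T [0.13 0.26 0.  ] w 0.0206
```

The load drops out at exactly the expected home height. Release and retreat.

Emit:
send_rows([
  {"translation": [0, 0, 0.0005], "rot": [0, 0, 0], "grip": 0.01},
  {"translation": [0, 0, 0], "rot": [0, 0, 0], "grip": 0.03},
  {"translation": [0, 0, 0], "rot": [0, 0, 0], "grip": 0.05},
  {"translation": [0, 0, 0], "rot": [0, 0, 0], "grip": 0.0854},
  {"translation": [0, 0, 0], "rot": [0, 0, 0], "grip": 0.0854},
])

```text
t: 9.57
eef_pos: [0.5294, -0.1729, 0.13]
tool_rot: [-0.0, 0.762, -0.648, 0.0]
contact_force: [0.5, 0.4, -0.2]
gripper_width: 0.763
```

Emit:
send_rows([
  {"translation": [0, 0, 0], "rot": [0, 0, 0], "grip": 0.0854},
  {"translation": [0, 0, 0], "rot": [0, 0, 0], "grip": 0.0854},
  {"translation": [0, 0, -0.01], "rot": [0, 0, 0], "grip": 0.0854},
  {"translation": [0, 0, -0.02], "rot": [0, 0, 0], "grip": 0.0854},
  {"translation": [0, 0, -0.03], "rot": [0, 0, 0], "grip": 0.0854},
])

```text
t: 9.98
eef_pos: [0.5274, -0.1724, 0.1889]
tool_rot: [0.001, 0.762, -0.648, -0.002]
contact_force: [0.4, 0.7, -0.3]
gripper_width: 0.999
```

Emit:
send_rows([
  {"translation": [0, 0, -0.03], "rot": [0, 0, 0], "grip": 0.0854},
  {"translation": [0, 0, -0.03], "rot": [0, 0, 0], "grip": 0.0854},
  {"translation": [0.03, 0, 0], "rot": [0, 0, 0], "grip": 0.0854},
  {"translation": [0.03, 0, 0], "rot": [0, 0, 0], "grip": 0.0854},
  {"translation": [0.03, 0, 0], "rot": [0, 0, 0], "grip": 0.0854},
])

```text
t: 10.4
eef_pos: [0.5441, -0.2624, 0.2518]
tool_rot: [-0.0, 0.762, -0.647, 0.001]
contact_force: [0.4, 0.1, 0.2]
gripper_width: 1.004
```

Emit:
send_rows([
  {"translation": [0.03, 0, 0], "rot": [0, 0, 0], "grip": 0.0854},
  {"translation": [0.03, 0, 0], "rot": [0, 0, 0], "grip": 0.0854},
  {"translation": [0.03, 0, 0], "rot": [0, 0, 0], "grip": 0.0854},
  {"translation": [0, 0, 0], "rot": [0, 0, 0], "grip": 0.0854},
  {"translation": [0, 0, 0], "rot": [0, 0, 0], "grip": 0.0854},
])

```text
t: 10.82
eef_pos: [0.5573, -0.3527, 0.2501]
tool_rot: [0.0, 0.761, -0.649, 0.0]
contact_force: [-0.4, 1.1, -0.2]
gripper_width: 1.001
```

```bash
python3 - <<'E'
from station import *
from m import *
for n in("scene","top"):
    c=read_camera(n); P=cloud(c); np.savez(n+"2.npz",**c)
    g=c["pixels"].min(2)
    q=P[(np.hypot(P[...,0]-.528,P[...,1]+.173)<.066)&(np.hypot(P[...,0]-.528,P[...,1]+.173)>.03)&(P[...,2]>.07)&(P[...,2]<.095)]
    A=np.c_[q[:,:2]-q[:,:2].mean(0),np.ones(len(q))]; print(n,len(q),"top z median",np.median(q[:,2]),"plane",np.linalg.lstsq(A,q[:,2],rcond=None)[0])
    x=c["pixels"][140:290,330:480,::-1] if n=="top" else c["pixels"][110:260,340:490,::-1]
    cv2.imwrite(f"pics/{n}5.png",cv2.resize(x,(390,390),interpolation=cv2.INTER_CUBIC))
cv2.imwrite("pics/m5.png",np.hstack([cv2.imread("pics/scene5.png"),cv2.imread("pics/top5.png")]))
E
python3 g.py
```

```text
scene 1317 top z median 0.08116534581988488 plane [ 0.00162068 -0.0001241   0.08116259]
top 2282 top z median 0.08306119003496792 plane [-8.06188010e-04 -9.68929747e-05  8.29398243e-02]
t 10.92 pos [ 0.5581 -0.3494  0.2501] yaw -80.72 tilt [0.0003 0.0009] F [ 0.2  0.4 -0.9] T [ 0.06 -0.   -0.03] w 0.0853
```

View pics/m5.png

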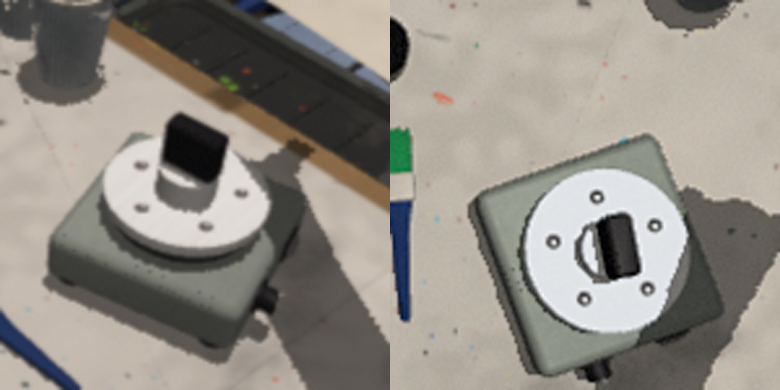

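The pictures show the plate flat on the mixer with a stud end in each visible hole (top view, e.g. (597,197) and (648,288)). The plate top is 10.1 mm above the earlier flange reading in both cameras, and level.

```bash
python3 -c "
from station import *
print(hand_in())"
```

```text
the job is handed in; nothing more can be done
None
```

The carrier plate is fitted and the job is handed in at about 11 s of the 67 s allowed; the hand-in gave no verdict.

- **Fit:** I lifted the plate by its handle, turned it about −15° to match the stud angle seen in the images, and lowered it over the pin. It touched the pin's cone once, with about 3 N sideways, and I shifted it about 1.7 mm to clear. The holes then went over the studs without any turning by feel. The load came off at the expected home height, and I let go and backed the arm away.
- **Last checks:** In both cameras the plate's top reads 10.1–10.2 mm above the earlier flange reading, which matches a 10 mm plate flat on the flange. The tilt is below 0.002 rad. All five studs show in their holes in the top view. The gripper is open and clear of everything.
- **Forces:** The tool readings between moves never exceeded about 9 N, which was during the grasp on the table.
- **Disagreements:** The two cameras differ by about 2 mm in height and 1–5 mm in horizontal position, most in the outline fits. I worked from readings taken relative to each other. I did not measure the plate's centring on the pin after release; it rests on the stud and pin fit. I also did not re-measure the jar and brush, but the arm never came near either.

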